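# Bring the tilted test board down to its lowest notch

## Task

The test board is propped too steep. Take its red grip bar and raise it through the remaining notches and on, pressing it gently into the spring stop at the top only until the yellow pawl is thrown back, without overstraining the stop; then lower the board all the way flat so that the pawl sets again, raise it to the lowest notch and leave it resting there on the pawl. Ease the board down whenever it descends, never letting it drop, and leave the other things on the bench where they are.

Things in the scene. Friction and masses are not known exactly. Their poses are not given: they have to be found in the camera images.
- stand: Fixed stand: dark steel base plate 300 x 400 x 12 mm, two grey uprights. Origin on the table right under the hinge; x points from the grip bar's side towards the hinge and on to the rear (away from the robot at yaw 0), y along the hinge, z up. The base plate spans x = -200 to +100, y = -175 to +225 mm. Pawl, brass sector and stop are on its +y side (y = 140 to 215 mm).
- hinge (a point): Middle of the board's hinge axis, 130 mm above the table over the stand's origin. The axis is level and runs along the stand's y. Free hinge with some damping (0.35 N m s/rad): let go unpropped, the board falls fast. Raise it below 0.5 rad/s: jerked up, it may fling the pawl off early.
- board (a joint): Tilt in rad of the plywood board (150 x 280 x 12 mm; with the aluminium unit on it about 0.75 kg): 0 = flat, grows as the grip bar's edge rises. Propped on the pawl it rests at about 0.20 (lowest notch), 0.38, 0.55 or 0.73; it starts on one of the upper two. With the pawl engaged it cannot go below a notch; going up, the pawl clicks in within 0.04 above each resting angle.
- bar_mid (a point): Middle of the red grip bar: a freely turning sleeve 20 mm thick, 104 mm long along the stand's y, on two arms at the board's free edge, 45 mm clear of the board. At tilt t it is 215 cos t mm on the stand's -x side of the hinge axis and 215 sin t mm above it. Raising it slowly takes about 4 N.
- pawl (a joint): Lean of the yellow pawl (pivot 55 mm above the table) in rad: 0 upright, about +0.27 towards the hinge = engaged, about -0.38 away from it = thrown back, board free to go down. It falls to either side by its own weight. The board alone works it: thrown back at the top of the swing, set again by a pin under the board when that comes down flat (fully to 0; it flips at about 0.04).
- pawl_pin (a point): Steel pin at the pawl's upper end, 75 mm from its pivot; it props the brass teeth. At the top of the swing an orange kicker arm on the axle pushes it off the teeth. The angle at which that arm is clamped differs from stand to stand: the pawl is thrown back at an unknown tilt between 0.93 and 1.15 rad, just after the spring stop is met.
- spring_stop (a joint): Travel in m of the black spring plunger at the rear on the +y side; 0 = untouched. The orange arm presses it at the top of the swing; the pawl is thrown back after about 1 to 2 mm. 8000 N/m on a 70 mm arm: each mm is 3 mm of grip bar travel and adds 2.6 N at the bar. Over 5 mm (13 N more than the free lift) it is overstrained.
- film_roll: Bystander: upright clear roll of packing film, diameter 110, height 130 mm; origin under its centre.
- tape_roll: Bystander: brown tape roll, diameter 96, height 24 mm, lying flat.
- screwdriver: Bystander: green-handled screwdriver 200 mm long, lying to the front right of the stand.
- parts_tray: Bystander: blue tray 100 x 140 x 35 mm beside the stand.
- mug: Bystander: white mug, diameter 80, height 90 mm.
- coupler: Bystander: small steel connector, diameter 18, height 34 mm, standing in front of the stand.
- adapter: Bystander: black box 75 x 45 x 30 mm.

How it is judged:
On the way, in this order (a step that is already met when the one before it is completed fails the run):
1. the board is raised past its top notch and the pawl is thrown back (value of joint board above 0.9 rad and value of joint pawl below -0.28 rad), for 0.1 s.
2. the board is lowered flat and the pawl sets again (value of joint board below 0.05 rad and value of joint pawl above 0.18 rad), for 0.1 s.
At the end, for the whole second after the job is handed in: The board rests in its lowest notch (tilt 0.17 to 0.25 rad) on the engaged pawl (pawl lean over 0.18 rad), still and let go (value of joint board between 0.17 and 0.25 rad and value of joint pawl above 0.18 rad and velocity of joint board between -0.05 and 0.05 rad/s); the robot touches nothing.
It fails at once if the spring stop is overstrained: pressed in by more than 5 mm (value of joint spring_stop above 0.005 m).
It fails at once if the board is let drop: it falls faster than 1.2 rad/s (velocity of joint board below -1.2 rad/s).
It fails at once if a bystander is shifted by more than 25 mm (distance of any of film_roll, tape_roll, screwdriver, parts_tray, mug, coupler, adapter from where it was at the start of the episode above 0.025 m).
It also fails if it takes over 72 s, if anything falls off the work surface, if the arm or the gripper's body presses on something with over 40 N, if the wrist force passes 120 N, or if a joint passes its speed limit or range.

## Robot

A 6-joint arm with a two-finger parallel gripper is mounted at the origin on the work surface. World frame = base frame: x ahead of the robot, y to its left, z up, the work surface at z = 0. Lengths are in m, angles in rad, forces in N, time in s.
With the tool pointing down it reaches from about 0.425 to 0.925 m from the base axis. Payload 12.5 kg.
Tool frame: the origin (TCP) lies at the very end of the fingers, on their centre line; the grasp point (between the pads) lies 19 mm behind it; z points along the fingers, x is the direction in which the jaws open and shut, and the axes are right-handed (so a half turn about z gives the same grasp; the last joint's range is limited). The gripper opens to 85 mm and grips with 20 to 120 N. Pads are 22 mm wide; open, the fingers measure 114 mm over their backs; the gripper's body (76 mm by 85 mm) begins 54 mm behind the grasp point. The pads swing forward as they close: fully open they stand 13 mm farther back than shut.
Start: joints at [-1.342, 0.491, 1.559, -0, 1.092, -0.106], TCP at [0.205, -0.59, 0.231] pointing down, gripper open.
Joint ranges: [-3.1, 3.1], [-0.84, 2.19], [0.05, 2.79], [-1.13, 4.28], [0.06, 2.93], [-2.69, 2.69]. Speed limits (rad/s): [2.22, 2.22, 2.79, 3.14, 3.14, 3.14].

## Interface

Orientations are given as a rotation vector (axis times angle).
In Python, from bench import status, capture, ticket gives the robot as it stands.
- The arm moves only by the shell command python3 -m handwheel 'ROWS' [FORCE]. ROWS is JSON, a list of rows, each a list of 3 entries, a list of its own where there are three numbers: the finger opening in cm, from 0 to 8.54, then the shift along the world's x, y, z in cm, then the turn about the world's z in degrees. In form: [[grip, [dx, dy, dz], spin], ...]. A call has 1 to 10 rows; each row shifts and turns the commanded pose from where the row before left it; what a row does not reach is not made up. A row lasts 1/10 s, in which the tool goes at most 50 mm and 8.59 degrees, less where a joint would pass 70% of its speed; a pose out of reach is approached as far as the arm can. A call with a gripper value outside its range is refused whole. The fingers move at their own pace and stop on an object; FORCE is the grip in N (left out, the last holds). Time passes only in rows, so rows that do not move let the fingers close. It gives the time, the measured TCP pose, the force and the opening at its end, in the units of the state.
- status.get_obs(): the state, without advancing time (a new reading comes with each control period).
- capture(name): name is "side" or "top"; returns a dict with "image" (400x640x3 uint8, red, green, blue), "vfov" (degrees; the focal length in pixels is half the picture's height over the tangent of half this angle, whatever the lens; pixels are square), "cx", "cy" (the principal point, pixels), "R" (3x3) and "t" (3): a world point X has camera coordinates R X + t. Camera axes: x right, y down, z forward; pixel columns grow to the right and rows downward; lengths in m; the calibration is good to about 2 mm. A picture is of the moment at which its call begins. There is no depth.
- ticket.close_job(): hands the job in, once; it reports no verdict.
The state is a dict: "time_s": time; "qpos": joint angles; "joint_velocities": joint speeds; "joint_torque": joint torques, N m; "ee_pos": TCP position; "ee_rot": TCP orientation; "force": force on the tool from outside, world axes, zero at the start; "moment": the same for the moment, N m; "grip_width": finger opening in m.
Only numpy, scipy, OpenCV 4.12 (cv2) and the standard library are available. Lean on these libraries where they do the work, as an engineer would, in place of code of your own. Each camera call takes 0.05 s, during which the arm holds its last target.

## Working session

There is one attempt and no reset: what is moved stays moved. The work goes in short steps, Python scripts to look and compute and a shell command to move; the robot and the scene stay as the last step left them, time stands still between calls to the robot, and variables do not carry over. Pictures are saved under pics/ and viewed, and the job is handed in when it is done.

```bash
mkdir -p pics; python3 - <<'E'
from bench import status, capture
import cv2, pickle
o=status.get_obs(); print({k:o[k] for k in('time_s','ee_pos','ee_rot','force','grip_width')})
for n in('side','top'):
    c=capture(n); cv2.imwrite(f'pics/{n}0.png',c['image'][:,:,::-1]); pickle.dump(c,open(f'{n}0.pkl','wb'))
    print(n,c['vfov'],c['cx'],c['cy'],c['R'],c['t'])
E
```

```text
{'time_s': 0.0, 'ee_pos': array([ 0.20531632, -0.59005023,  0.23070299]), 'ee_rot': array([-2.55987516e+00,  1.81985310e+00,  1.37390536e-03]), 'force': array([0.87553169, 0.11995004, 0.3217567 ]), 'grip_width': 0.08510589557610639}
side 42.83347714996846 319.5124289872854 196.43293460335232 [[-0.76200093 -0.64730327  0.01878962]
 [-0.41331027  0.46379934 -0.78362287]
 [ 0.49852703 -0.6048873  -0.62095262]] [0.42716706 0.30469401 1.31575319]
top 53.05641158391961 322.64428905403406 199.91550034001776 [[ 0.01492607 -0.99966485  0.02115176]
 [-0.99577953 -0.01677724 -0.09023116]
 [ 0.09055578 -0.01971569 -0.99569621]] [-0.01033726  0.52797924  1.16201882]
```

View pics/side0.png

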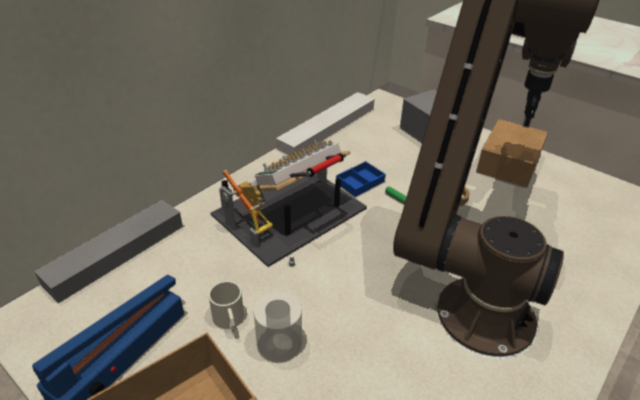

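View pics/top0.png

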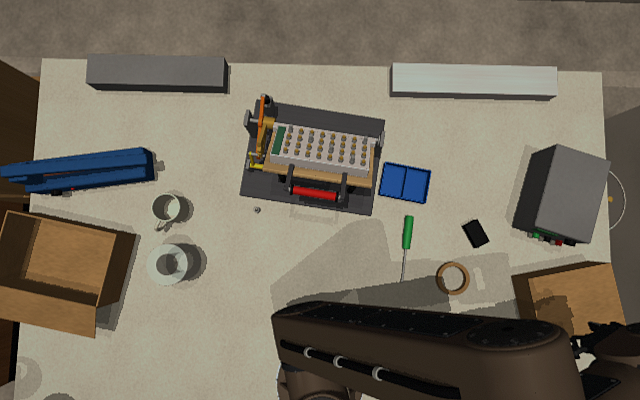

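The side view shows the red bar at about (325,163). The top view shows it at about (315,193), with the stand turned slightly and the pawl on the left (+y). Next I'll measure the bar ends and the plate.

```bash
cat > h.py <<'E'
import numpy as np, cv2, pickle
from bench import status, capture
def ray(c,u,v):
    f=200/np.tan(np.radians(c['vfov']/2)); R=np.array(c['R']);t=np.array(c['t'])
    d=R.T@np.array([(u-c['cx'])/f,(v-c['cy'])/f,1]); return -R.T@t,d/np.linalg.norm(d)
def plane(c,u,v,z):
    o,d=ray(c,u,v); return o+d*(z-o[2])/d[2]
def tri(c1,p1,c2,p2):
    o1,d1=ray(c1,*p1);o2,d2=ray(c2,*p2)
    A=np.stack([d1,-d2],1); s=np.linalg.lstsq(A,o2-o1,rcond=None)[0]
    a=o1+s[0]*d1;b=o2+s[1]*d2; return (a+b)/2,np.linalg.norm(a-b)
def proj(c,X):
    f=200/np.tan(np.radians(c['vfov']/2)); p=np.array(c['R'])@X+np.array(c['t']); return p[:2]/p[2]*f+[c['cx'],c['cy']]
def red(c,box):
    im=c['image']; h=cv2.cvtColor(im,cv2.COLOR_RGB2HSV)
    m=(((h[...,0]<5)|(h[...,0]>174))&(h[...,1]>190)&(h[...,2]>70)).astype(np.uint8)
    k=np.zeros_like(m); x0,y0,x1,y1=box; k[y0:y1,x0:x1]=m[y0:y1,x0:x1]
    n,l,s,cc=cv2.connectedComponentsWithStats(k)
    i=1+np.argmax(s[1:,4]); r=cv2.minAreaRect(np.argwhere(l==i)[:,::-1].astype(np.float32))
    b=cv2.boxPoints(r); e=[(b[i]+b[(i+1)%4])/2 for i in range(4)]
    e=sorted([(e[0],e[2]),(e[1],e[3])],key=lambda q:-np.linalg.norm(q[0]-q[1]))[0]
    return cc[i],sorted(e,key=lambda p:p[0]),s[i]
E
python3 - <<'E'
from h import *
s=pickle.load(open('side0.pkl','rb'));t=pickle.load(open('top0.pkl','rb'))
cs,es,ss=red(s,(200,100,420,250)); ct,et,st=red(t,(200,80,420,250))
print(cs,es,ss); print(ct,et,st)
P,g=tri(s,cs,t,ct); print('mid',P,g)
for a,b in zip(es,et): print(tri(s,a,t,b))
# base plate corners
h=cv2.cvtColor(t['image'],cv2.COLOR_RGB2HSV)
for p in [(250,97),(385,122),(372,215),(240,194)]: print(p,plane(t,*p,0.012))
for n,c,b in(('side',s,(200,120,400,270)),('top',t,(225,85,400,225))):
    cv2.imwrite(f'pics/{n}0z.png',cv2.resize(c['image'][b[1]:b[3],b[0]:b[2],::-1],None,fx=4,fy=4,interpolation=cv2.INTER_CUBIC))
E
```

```text
[326.53293413 163.24550898] [array([312.8868 , 170.61229], dtype=float32), array([340.21884, 155.57967], dtype=float32)] [312 155  30  18 167]
[313.5617284  192.71604938] [array([292.62997, 189.59   ], dtype=float32), array([335.18997, 195.66998], dtype=float32)] [293 186  43  14 324]
mid [0.52357335 0.02350281 0.2441181 ] 0.0037371788386210947
(array([0.53017843, 0.07394039, 0.24288949]), np.float64(0.0043352532830291945))
(array([ 0.51698338, -0.02869707,  0.24646265]), np.float64(0.003935071242168894))
(250, 97) [0.84052645 0.22406686 0.012     ]
(385, 122) [ 0.77129283 -0.18908074  0.012     ]
(372, 215) [ 0.48640079 -0.15034334  0.012     ]
(240, 194) [0.54272059 0.24447778 0.012     ]
```

View pics/side0z.png

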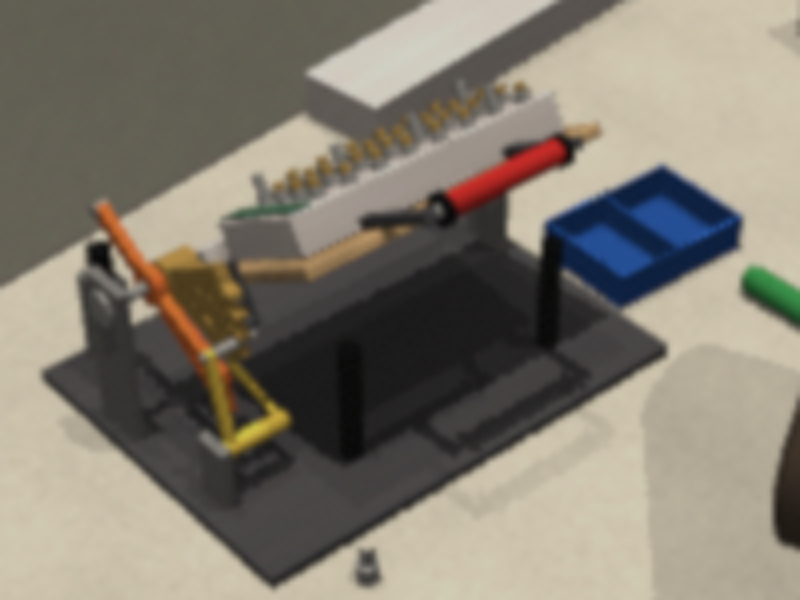

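View pics/top0z.png

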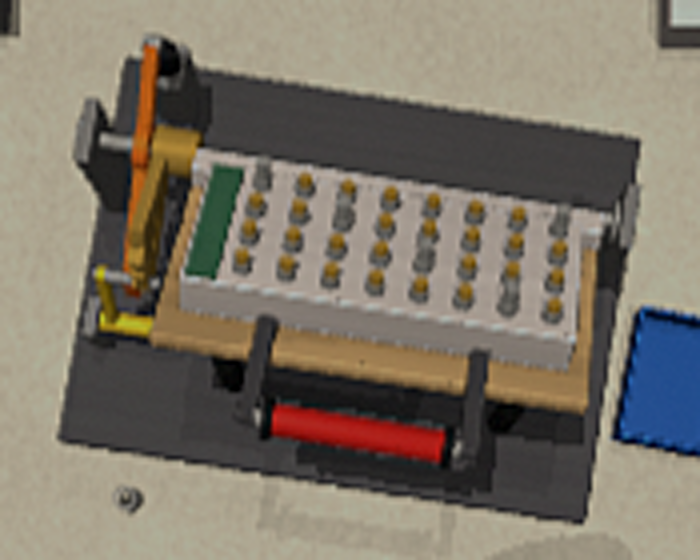

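```bash
python3 - <<'E'
from h import *
t=pickle.load(open('top0.pkl','rb'));s=pickle.load(open('side0.pkl','rb'))
def kab(S,W):
    H=(S-S.mean(0)).T@(W-W.mean(0)); a=np.arctan2(H[0,1]-H[1,0],H[0,0]+H[1,1])
    R=np.array([[np.cos(a),-np.sin(a)],[np.sin(a),np.cos(a)]]); o=W.mean(0)-R@S.mean(0); return a,R,o
S=np.array([[-200,225],[-200,-175],[100,-175],[100,225]])/1e3
px=[(62,440),(583,521),(640,140),(127,57)]
W=np.array([plane(t,x/4+225-.4,y/4+85-.4,.012)[:2] for x,y in px])
a,R,o=kab(S,W); print('yaw',np.degrees(a),'hinge',o,'res mm',1e3*(W-(S@R.T+o)))
px=[(273,585),(667,350),(410,150),(43,375)]
W=np.array([plane(s,x/4+200-.4,y/4+120-.4,.012)[:2] for x,y in px[:2]+px[3:]])
S2=S[[0,1,3]]; a2,R2,o2=kab(S2,W); print('side yaw',np.degrees(a2),o2,1e3*(W-(S2@R2.T+o2)))
b=np.array([.52357,.0235])
for RR,oo in((R,o),(R2,o2)):
  l=RR.T@(b-oo); print('bar local',l, 'r',np.hypot(l[0],.1141),'tilt',np.arctan2(.1141,-l[0]))
E
```

```text
yaw -8.015878765268651 hinge [ 0.70643175 -0.00285978] res mm [[ 1.16668934 -3.71055162]
 [ 2.78742192  2.8619094 ]
 [-2.28686909  2.24669111]
 [-1.66724217 -1.39804889]]
side yaw -7.891133290713479 [0.69952077 0.00646182] [[ 0.69984182 -1.7483789 ]
 [ 2.3231115   3.73636872]
 [-3.02295332 -1.98798981]]
bar local [-0.1847509   0.00060261] r 0.217144429762749 tilt 0.5532518246795934
bar local [-0.17662384 -0.00727967] r 0.2102731331550972 tilt 0.5735621227860133
```

```bash
python3 -m handwheel '[[6,[1.6,3.1,1.0],6.28],[6,[1.6,3.1,1.0],6.28],[6,[1.6,3.1,1.0],6.28],[6,[1.6,3.1,1.0],6.28],[6,[1.6,3.1,1.0],6.28],[6,[1.6,3.1,1.0],6.28],[6,[1.6,3.1,1.0],6.28],[6,[1.6,3.1,1.0],6.28],[6,[1.6,3.1,1.0],6.28],[6,[1.6,3.1,1.0],6.28]]' 40
python3 -m handwheel '[[6,[1.58,3.03,0],0],[6,[1.58,3.03,0],0],[6,[1.58,3.03,0],0],[6,[1.58,3.03,0],0],[6,[1.58,3.03,0],0],[6,[1.58,3.03,0],0],[6,[1.58,3.03,0],0],[6,[1.58,3.03,0],0],[6,[1.58,3.03,0],0],[6,[0,0,0],0]]'
python3 - <<'E'
from h import *
from scipy.spatial.transform import Rotation as Ro
o=status.get_obs(); print(o['time_s'],o['ee_pos'],Ro.from_rotvec(o['ee_rot']).as_matrix(),o['force'],o['grip_width'])
E
```

```text
time_s: 1.1
ee_pos: [0.3657, -0.2789, 0.3316]
ee_rot: [-3.134, 0.213, 0.0]
force: [0.5, 0.4, -0.0]
grip_width: 0.0603
time_s: 2.1
ee_pos: [0.5086, -0.0049, 0.3308]
ee_rot: [-3.134, 0.215, 0.001]
force: [-1.1, -0.3, 0.3]
grip_width: 0.06
2.1 [ 0.50856854 -0.00488403  0.33084147] [[ 9.90642772e-01 -1.36479928e-01 -3.56594601e-04]
 [-1.36479684e-01 -9.90642665e-01  6.37627063e-04]
 [-4.40281122e-04 -5.82992723e-04 -9.99999733e-01]] [-1.09011936 -0.25533866  0.32349781] 0.060037128719890684
```

```bash
python3 -m handwheel '[[6,[0.75,1.42,0],0],[6,[0.75,1.42,0],0],[6,[0,0,-1.5],0],[6,[0,0,-1.5],0],[6,[0,0,0],0]]'
python3 - <<'E'
from h import *
for n,b in(('side',(220,80,400,220)),('top',(225,85,400,225))):
    c=capture(n); cv2.imwrite(f'pics/{n}1.png',cv2.resize(c['image'][b[1]:b[3],b[0]:b[2],::-1],None,fx=4,fy=4,interpolation=cv2.INTER_CUBIC))
    o=status.get_obs(); print(o['ee_pos'],proj(c,o['ee_pos']),(proj(c,o['ee_pos'])-b[:2])*4)
E
```

```text
time_s: 2.6
ee_pos: [0.5222, 0.0211, 0.2998]
ee_rot: [-3.134, 0.22, 0.005]
force: [-0.3, -0.5, 0.5]
grip_width: 0.0598
[0.52254043 0.02093451 0.30091973] [327.32500388 145.55313671] [429.3000155  262.21254685]
[0.52282426 0.02084727 0.30163676] [315.15110227 191.00620724] [360.60440908 424.02482897]
```

View pics/side1.png

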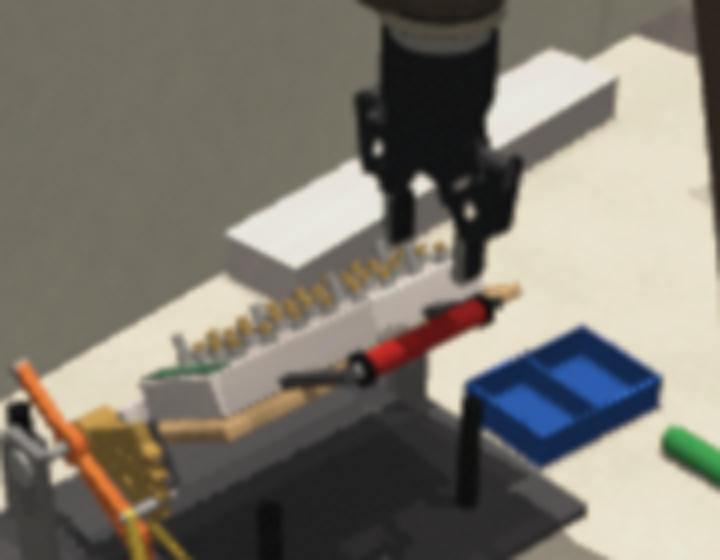

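View pics/top1.png

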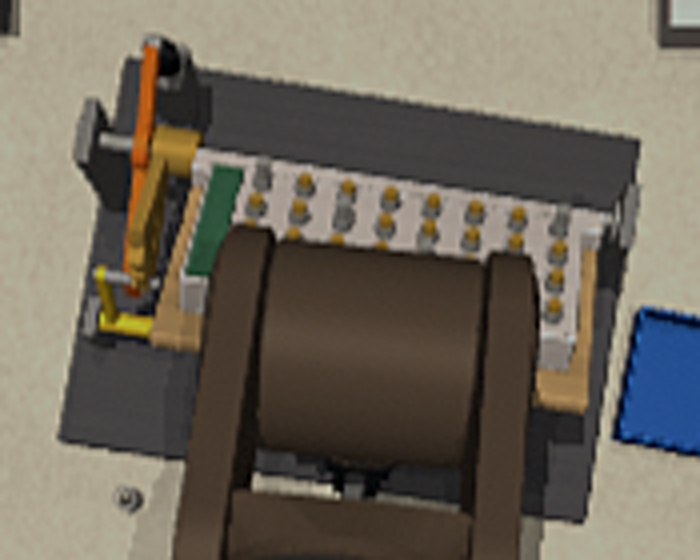

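The side view shows the open fingers above the bar, with the TCP at zoom (429,262) and the bar's middle at about (430,335). I'll go down and close.

```bash
python3 -m handwheel '[[6,[0.05,0.2,-1.6],0],[6,[0.05,0,-1.6],0],[6,[0,0,-1.5],0],[6,[0,0,-1.5],0],[6,[0,0,-1.5],0],[6,[0,0,0],0]]' 40
python3 -m handwheel '[[3.5,[0,0,0],0],[3.5,[0,0,0],0],[1.5,[0,0,0],0],[1.5,[0,0,0],0],[1.5,[0,0,0],0],[1.5,[0,0,0],0]]' 40
python3 - <<'E'
from h import *
for n,b in(('side',(220,80,400,220)),):
    c=capture(n); cv2.imwrite(f'pics/{n}2.png',cv2.resize(c['image'][b[1]:b[3],b[0]:b[2],::-1],None,fx=4,fy=4,interpolation=cv2.INTER_CUBIC))
    o=status.get_obs(); print(o['time_s'],o['ee_pos'],o['force'],o['grip_width'])
E
```

```text
time_s: 3.3
ee_pos: [0.5234, 0.0227, 0.2237]
ee_rot: [-3.134, 0.22, 0.002]
force: [-0.8, 0.1, 0.5]
grip_width: 0.0604
time_s: 3.9
ee_pos: [0.5238, 0.0228, 0.2248]
ee_rot: [3.134, -0.22, 0.002]
force: [-0.1, -0.1, 3.8]
grip_width: 0.0186
3.95 [0.52377756 0.02277808 0.2246972 ] [0.89536488 0.62712535 3.71703919] 0.01865471110993227
```

View pics/side2.png

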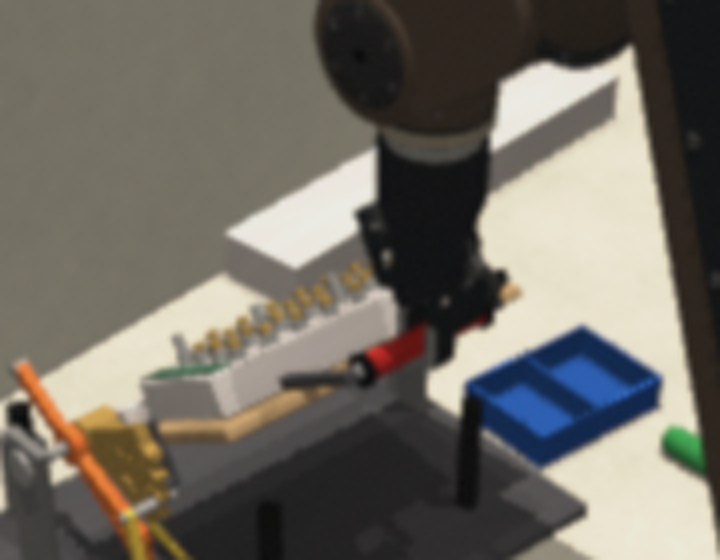

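The bar is gripped: the opening is 18.7 mm and the side view shows the fingers round it. Next I'll tabulate the arc.

```bash
cat > arc.py <<'E'
import sys,numpy as np
a,b,n=float(sys.argv[1]),float(sys.argv[2]),int(sys.argv[3])
t=np.linspace(a,b,n+1); y=np.radians(-7.9)
X=-21.5*np.cos(t); Z=21.5*np.sin(t); P=np.stack([X*np.cos(y),X*np.sin(y),Z],1)
q=np.round(P-P[0],2); 
for tt,d in zip(t[1:],np.diff(q,axis=0)): print('%.3f'%tt,d.round(2).tolist())
E
python3 arc.py .553 .873 20
```

```text
0.569 [0.18, -0.03, 0.29]
0.585 [0.19, -0.02, 0.29]
0.601 [0.19, -0.03, 0.28]
0.617 [0.19, -0.02, 0.29]
0.633 [0.2, -0.03, 0.28]
0.649 [0.21, -0.03, 0.27]
0.665 [0.2, -0.03, 0.27]
0.681 [0.22, -0.03, 0.27]
0.697 [0.21, -0.03, 0.27]
0.713 [0.22, -0.03, 0.26]
0.729 [0.23, -0.03, 0.26]
0.745 [0.23, -0.03, 0.25]
0.761 [0.23, -0.03, 0.25]
0.777 [0.24, -0.04, 0.25]
0.793 [0.24, -0.03, 0.25]
0.809 [0.24, -0.03, 0.23]
0.825 [0.25, -0.04, 0.24]
0.841 [0.25, -0.03, 0.23]
0.857 [0.26, -0.04, 0.23]
0.873 [0.26, -0.04, 0.22]
```

```bash
python3 -m handwheel '[[1.5,[0.18,-0.03,0.29],0],[1.5,[0.19,-0.02,0.29],0],[1.5,[0.19,-0.03,0.28],0],[1.5,[0.19,-0.02,0.29],0],[1.5,[0.2,-0.03,0.28],0],[1.5,[0.21,-0.03,0.27],0],[1.5,[0.2,-0.03,0.27],0],[1.5,[0.22,-0.03,0.27],0],[1.5,[0.21,-0.03,0.27],0],[1.5,[0.22,-0.03,0.26],0]]'
```

```text
time_s: 4.95
ee_pos: [0.5436, 0.02, 0.2524]
ee_rot: [3.134, -0.22, -0.0]
force: [-5.3, 0.9, 0.3]
grip_width: 0.0187
```

```bash
python3 -m handwheel '[[1.5,[0.21,-0.03,0.26],0],[1.5,[0.22,-0.03,0.25],0],[1.5,[0.22,-0.03,0.25],0],[1.5,[0.23,-0.04,0.25],0],[1.5,[0.23,-0.03,0.25],0],[1.5,[0.24,-0.03,0.23],0],[1.5,[0.25,-0.04,0.24],0],[1.5,[0.25,-0.03,0.23],0],[1.5,[0.26,-0.04,0.23],0],[1.5,[0.26,-0.04,0.22],0]]'
python3 -m handwheel '[[1.5,[0,0,0],0],[1.5,[0,0,0],0]]'
python3 - <<'E'
from h import *
for n,b in(('side',(210,80,390,260)),):
    c=capture(n); cv2.imwrite(f'pics/{n}3.png',cv2.resize(c['image'][b[1]:b[3],b[0]:b[2],::-1],None,fx=3.3,fy=3.3,interpolation=cv2.INTER_CUBIC))
    o=status.get_obs(); print(o['time_s'],o['ee_pos'],o['force'],o['grip_width'])
E
```

```text
time_s: 5.95
ee_pos: [0.5675, 0.0167, 0.2766]
ee_rot: [-3.134, 0.22, -0.0]
force: [-6.7, 1.5, 3.7]
grip_width: 0.0185
time_s: 6.15
ee_pos: [0.5676, 0.0166, 0.2767]
ee_rot: [-3.134, 0.22, -0.001]
force: [-4.9, 1.1, 3.8]
grip_width: 0.0188
6.2 [0.5676082  0.01660699 0.27668511] [-5.36193252  1.95953034  3.54688715] 0.018706601714144407
```

View pics/side3.png

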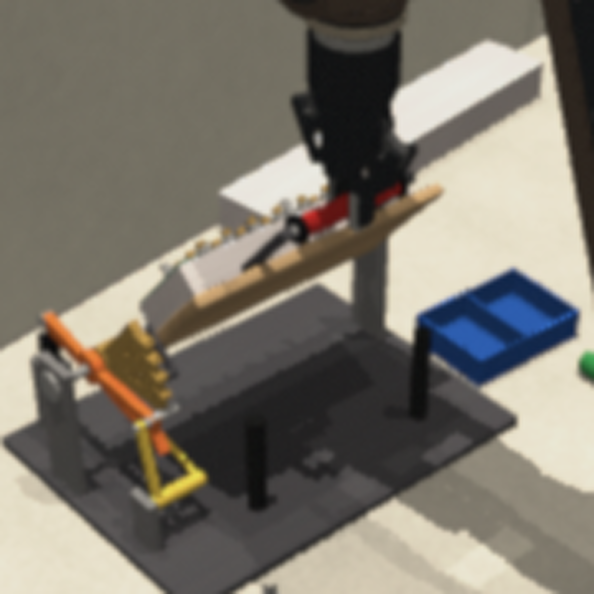

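```bash
cat > look.py <<'E'
import sys
from h import *
y=np.radians(-7.9); ux=np.array([np.cos(y),np.sin(y),0]); H=np.array([.7044,-.0026,.13])
def state():
    o=status.get_obs(); p=o['ee_pos']+[0,0,.019]-H; x=-p@ux; z=p[2]; t=np.arctan2(z,x)
    F=o['force']; ft=F@(np.sin(t)*ux+[0,0,np.cos(t)]); fr=F@(-np.cos(t)*ux+[0,0,np.sin(t)])
    print('t=%.2f tilt %.3f r %.4f Ftan %.1f Frad %.1f'%(o['time_s'],t,np.hypot(x,z),ft,fr),o['ee_pos'].round(4),o['force'].round(1),round(o['grip_width'],4))
def pawl(name=None):
    c=capture('side'); im=c['image']; h=cv2.cvtColor(im,cv2.COLOR_RGB2HSV)
    m=(h[...,0]>=24)&(h[...,0]<=33)&(h[...,1]>170)&(h[...,2]>110); m[:180]=0;m[260:]=0;m[:,:215]=0;m[:,300:]=0
    q=np.argwhere(m); print('yellow n',len(q),'centroid',q.mean(0)[::-1].round(1),'bbox',q.min(0)[::-1],q.max(0)[::-1])
    if name:
        b=(200,90,390,260); cv2.imwrite(f'pics/{name}.png',cv2.resize(im[b[1]:b[3],b[0]:b[2],::-1],None,fx=3.5,fy=3.5,interpolation=cv2.INTER_CUBIC))
if __name__=='__main__':
    state(); pawl(sys.argv[1] if len(sys.argv)>1 else None)
E
python3 -m handwheel '[[1.5,[-0.06,0.01,0.08],0],[1.5,[0,0,0],0],[1.5,[0,0,0],0]]'
python3 look.py; python3 arc.py .875 1.17 29
```

```text
time_s: 6.5
ee_pos: [0.5673, 0.0167, 0.2767]
ee_rot: [-3.134, 0.22, -0.001]
force: [3.0, -0.3, -6.7]
grip_width: 0.0188
t=6.50 tilt 0.875 r 0.2159 Ftan -2.0 Frad -7.1 [0.5673 0.0167 0.2767] [ 3.  -0.3 -6.7] 0.0188
yellow n 1 centroid [266. 227.] bbox [266 227] [266 227]
0.885 [0.17, -0.02, 0.14]
0.895 [0.17, -0.03, 0.14]
0.906 [0.17, -0.02, 0.13]
0.916 [0.17, -0.02, 0.14]
0.926 [0.17, -0.03, 0.13]
0.936 [0.17, -0.02, 0.13]
0.946 [0.18, -0.03, 0.13]
0.956 [0.17, -0.02, 0.13]
0.967 [0.18, -0.03, 0.12]
0.977 [0.18, -0.02, 0.12]
0.987 [0.18, -0.03, 0.13]
0.997 [0.18, -0.02, 0.12]
1.007 [0.18, -0.03, 0.11]
1.017 [0.19, -0.02, 0.12]
1.028 [0.18, -0.03, 0.11]
1.038 [0.19, -0.02, 0.12]
1.048 [0.19, -0.03, 0.11]
1.058 [0.18, -0.02, 0.1]
1.068 [0.19, -0.03, 0.11]
1.078 [0.19, -0.03, 0.1]
1.089 [0.2, -0.02, 0.11]
1.099 [0.19, -0.03, 0.1]
1.109 [0.19, -0.03, 0.1]
1.119 [0.2, -0.02, 0.09]
1.129 [0.19, -0.03, 0.1]
1.139 [0.2, -0.03, 0.09]
1.150 [0.19, -0.03, 0.09]
1.160 [0.2, -0.02, 0.09]
1.170 [0.2, -0.03, 0.08]
```

```bash
python3 -m handwheel '[[1.5,[0.20,-0.02,0.10],0],[1.5,[0.17,-0.03,0.14],0],[1.5,[0.17,-0.02,0.13],0],[1.5,[0,0,0],0]]'
python3 look.py s4
python3 - <<'E'
from h import *
c=capture('side'); h=cv2.cvtColor(c['image'],cv2.COLOR_RGB2HSV)
print(h[222:240:2,246:272:3].tolist())
E
```

```text
time_s: 6.95
ee_pos: [0.5725, 0.0159, 0.2809]
ee_rot: [3.134, -0.22, 0.001]
force: [0.6, 0.1, -4.1]
grip_width: 0.0186
t=6.95 tilt 0.906 r 0.2159 Ftan -2.1 Frad -3.6 [0.5725 0.0159 0.2809] [ 0.6  0.1 -4.1] 0.0186
yellow n 2 centroid [263.  228.5] bbox [260 227] [266 230]
[[[0, 10, 53], [0, 6, 43], [15, 20, 51], [22, 174, 145], [20, 71, 65], [0, 11, 68], [0, 15, 51], [25, 165, 181], [27, 155, 140]], [[0, 10, 79], [150, 6, 40], [0, 15, 50], [23, 169, 130], [22, 124, 82], [10, 16, 48], [22, 98, 107], [25, 165, 213], [26, 167, 225]], [[170, 10, 76], [0, 8, 67], [0, 12, 43], [22, 171, 118], [23, 151, 98], [25, 151, 128], [26, 164, 223], [25, 168, 224], [23, 167, 160]], [[0, 7, 76], [12, 14, 91], [17, 16, 111], [22, 160, 107], [23, 169, 149], [26, 166, 228], [23, 172, 212], [23, 169, 140], [18, 56, 78]], [[173, 13, 79], [12, 15, 83], [18, 18, 145], [23, 84, 133], [23, 171, 183], [23, 173, 201], [23, 166, 117], [18, 68, 49], [0, 8, 67]], [[8, 13, 79], [8, 14, 73], [17, 19, 96], [21, 27, 153], [23, 161, 174], [22, 137, 97], [18, 25, 51], [0, 13, 38], [15, 11, 48]], [[8, 13, 79], [10, 10, 75], [18, 19, 67], [20, 16, 96], [21, 79, 84], [0, 5, 49], [0, 11, 46], [0, 12, 65], [0, 12, 41]], [[0, 9, 83], [10, 10, 77], [12, 19, 68], [15, 15, 67], [10, 13, 58], [0, 10, 53], [0, 7, 39], [0, 5, 47], [0, 12, 43]], [[8, 13, 80], [0, 13, 81], [18, 19, 66], [15, 16, 65], [15, 10, 50], [170, 13, 57], [0, 6, 42], [0, 10, 49], [0, 11, 72]]]
```

View pics/s4.png

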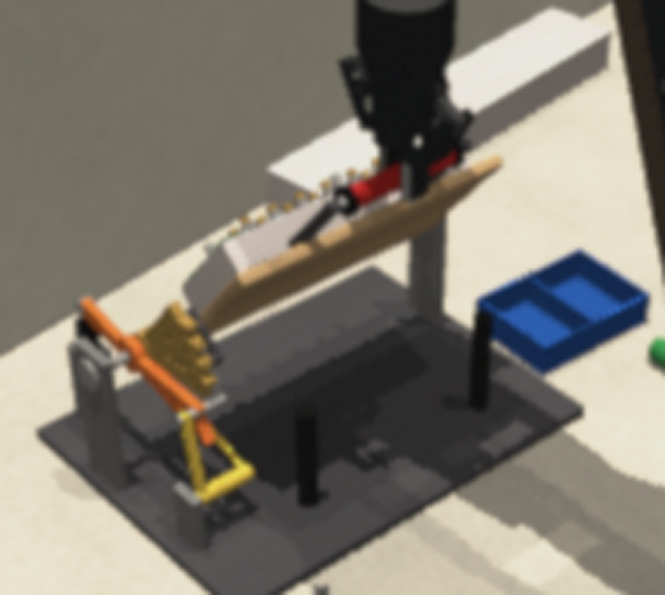

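```bash
sed -i "s/m=(h.*/m=(h[...,0]>=20)\&(h[...,0]<=28)\&(h[...,1]>140)\&(h[...,2]>90); m[:206]=0;m[245:]=0;m[:,:225]=0;m[:,285:]=0/" look.py
python3 look.py
python3 -m handwheel '[[1.5,[0.18,-0.02,0.11],0],[1.5,[0.18,-0.03,0.12],0],[1.5,[0,0,0],0]]'
python3 look.py
```

```text
t=7.05 tilt 0.905 r 0.2159 Ftan -2.3 Frad -3.3 [0.5723 0.016  0.2807] [ 0.3  0.5 -4.1] 0.0186
yellow n 183 centroid [260.8 222.7] bbox [252 207] [272 232]
time_s: 7.4
ee_pos: [0.5759, 0.0155, 0.2835]
ee_rot: [3.134, -0.22, 0.001]
force: [-3.6, 1.3, 2.4]
grip_width: 0.0184
t=7.40 tilt 0.926 r 0.2159 Ftan -1.5 Frad 4.2 [0.5759 0.0155 0.2835] [-3.6  1.3  2.4] 0.0184
yellow n 182 centroid [260.8 222.8] bbox [252 207] [272 232]
```

```bash
python3 -m handwheel '[[1.5,[0.165,-0.02,0.14],0],[1.5,[0,0,0],0],[1.5,[0,0,0],0]]'
python3 look.py
```

```text
time_s: 7.75
ee_pos: [0.5774, 0.0153, 0.2846]
ee_rot: [3.134, -0.22, 0.0]
force: [-4.7, 0.7, 3.7]
grip_width: 0.0188
t=7.75 tilt 0.935 r 0.2159 Ftan -1.6 Frad 5.8 [0.5774 0.0153 0.2846] [-4.7  0.7  3.7] 0.0188
yellow n 180 centroid [260.9 222.9] bbox [252 209] [272 232]
```

```bash
python3 -m handwheel '[[1.5,[0.17,-0.02,0.14],0],[1.5,[0,0,0],0],[1.5,[0,0,0],0]]'
python3 look.py
```

```text
time_s: 8.1
ee_pos: [0.5791, 0.015, 0.2859]
ee_rot: [3.134, -0.22, 0.0]
force: [-5.8, 0.4, 4.0]
grip_width: 0.0191
t=8.10 tilt 0.944 r 0.2159 Ftan -2.3 Frad 6.7 [0.5791 0.015  0.2859] [-5.8  0.4  4. ] 0.0191
yellow n 182 centroid [260.8 222.9] bbox [252 207] [272 232]
```

```bash
python3 -m handwheel '[[1.5,[0.17,-0.02,0.13],0],[1.5,[0,0,0],0],[1.5,[0,0,0],0]]'
python3 look.py
```

```text
time_s: 8.45
ee_pos: [0.5808, 0.0148, 0.2872]
ee_rot: [3.134, -0.22, 0.0]
force: [-4.9, -0.9, 4.0]
grip_width: 0.0186
t=8.45 tilt 0.954 r 0.2159 Ftan -1.5 Frad 6.0 [0.5808 0.0148 0.2872] [-4.9 -0.9  4. ] 0.0186
yellow n 179 centroid [261.  222.8] bbox [253 207] [272 232]
```

```bash
python3 -m handwheel '[[1.5,[0.16,-0.02,0.15],0],[1.5,[0.17,-0.02,0.13],0],[1.5,[0,0,0],0]]'
python3 look.py
```

```text
time_s: 8.8
ee_pos: [0.5845, 0.0143, 0.2899]
ee_rot: [3.134, -0.22, 0.001]
force: [-3.3, -1.8, 1.5]
grip_width: 0.0188
t=8.80 tilt 0.976 r 0.2160 Ftan -1.7 Frad 2.9 [0.5845 0.0143 0.2899] [-3.3 -1.8  1.5] 0.0188
yellow n 179 centroid [261.  222.8] bbox [253 208] [272 232]
```

```bash
python3 -m handwheel '[[1.5,[0.18,-0.03,0.13],0],[1.5,[0,0,0],0],[1.5,[0,0,0],0]]'
python3 look.py
```

```text
time_s: 9.15
ee_pos: [0.5861, 0.0141, 0.291]
ee_rot: [3.134, -0.22, 0.0]
force: [-1.9, -1.8, -1.4]
grip_width: 0.0186
t=9.15 tilt 0.985 r 0.2161 Ftan -2.2 Frad -0.2 [0.5861 0.0141 0.291 ] [-1.9 -1.8 -1.4] 0.0186
yellow n 180 centroid [261.  222.7] bbox [253 208] [272 232]
```

```bash
python3 -m handwheel '[[1.5,[0.18,-0.02,0.12],0],[1.5,[0,0,0],0],[1.5,[0,0,0],0]]'
python3 look.py
```

```text
time_s: 9.5
ee_pos: [0.5879, 0.0138, 0.2923]
ee_rot: [3.134, -0.22, 0.0]
force: [-2.1, -2.9, -2.2]
grip_width: 0.0184
t=9.50 tilt 0.995 r 0.2161 Ftan -2.6 Frad -0.9 [0.5879 0.0138 0.2923] [-2.1 -2.9 -2.2] 0.0184
yellow n 181 centroid [261.1 222.7] bbox [253 208] [272 232]
```

```bash
python3 -m handwheel '[[1.5,[0.18,-0.03,0.12],0],[1.5,[0,0,0],0],[1.5,[0,0,0],0]]'
python3 look.py
```

```text
time_s: 9.85
ee_pos: [0.5897, 0.0136, 0.2935]
ee_rot: [3.134, -0.22, 0.0]
force: [-0.4, -3.3, -3.5]
grip_width: 0.0187
t=9.85 tilt 1.005 r 0.2162 Ftan -1.8 Frad -3.0 [0.5897 0.0136 0.2935] [-0.4 -3.3 -3.5] 0.0187
yellow n 181 centroid [261.1 222.7] bbox [253 208] [272 232]
```

```bash
python3 -m handwheel '[[1.5,[0.18,-0.03,0.12],0],[1.5,[0,0,0],0],[1.5,[0,0,0],0]]'
python3 look.py
```

```text
time_s: 10.2
ee_pos: [0.5915, 0.0134, 0.2947]
ee_rot: [3.134, -0.22, 0.0]
force: [-0.1, -3.9, -5.6]
grip_width: 0.0188
t=10.20 tilt 1.015 r 0.2162 Ftan -2.6 Frad -5.0 [0.5915 0.0134 0.2947] [-0.1 -3.9 -5.6] 0.0188
yellow n 179 centroid [261.3 222.8] bbox [253 208] [272 232]
```

```bash
python3 -m handwheel '[[1.5,[0.18,-0.03,0.12],0],[1.5,[0,0,0],0],[1.5,[0,0,0],0]]'
python3 look.py s5
```

```text
time_s: 10.55
ee_pos: [0.5933, 0.0131, 0.2959]
ee_rot: [-3.134, 0.22, -0.0]
force: [1.9, -3.3, -6.8]
grip_width: 0.0186
t=10.55 tilt 1.025 r 0.2163 Ftan -1.6 Frad -7.0 [0.5933 0.0131 0.2959] [ 1.9 -3.3 -6.8] 0.0186
yellow n 179 centroid [261.4 222.8] bbox [254 208] [272 232]
```

```bash
python3 -m handwheel '[[1.5,[0.21,-0.04,0.06],0],[1.5,[0,0,0],0],[1.5,[0,0,0],0]]'
python3 look.py
```

```text
time_s: 10.9
ee_pos: [0.5952, 0.0128, 0.2969]
ee_rot: [-3.134, 0.219, -0.001]
force: [-2.1, -1.0, 0.1]
grip_width: 0.019
t=10.90 tilt 1.036 r 0.2162 Ftan -1.6 Frad 1.1 [0.5952 0.0128 0.2969] [-2.1 -1.   0.1] 0.019
yellow n 179 centroid [261.5 222.9] bbox [254 208] [272 232]
```

```bash
python3 -m handwheel '[[1.5,[0.19,-0.03,0.11],0],[1.5,[0,0,0],0],[1.5,[0,0,0],0]]'
python3 look.py s6
```

```text
time_s: 11.25
ee_pos: [0.5971, 0.0125, 0.298]
ee_rot: [-3.134, 0.22, -0.001]
force: [-3.7, 0.5, 4.5]
grip_width: 0.0188
t=11.25 tilt 1.046 r 0.2162 Ftan -0.9 Frad 5.8 [0.5971 0.0125 0.298 ] [-3.7  0.5  4.5] 0.0188
yellow n 181 centroid [261.5 222.8] bbox [254 211] [272 232]
```

View pics/s6.png

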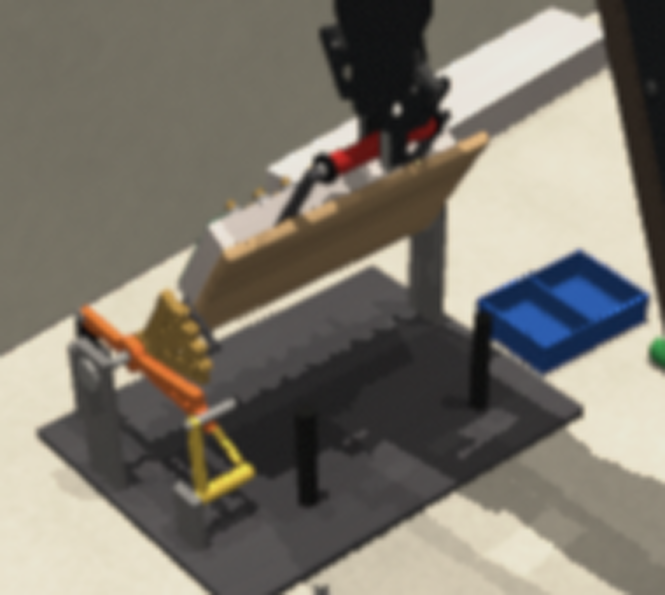

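The kicker is starting to push the pin: it has gone from about (205,405) to (218,410). I'll continue in small steps.

```bash
python3 -m handwheel '[[1.5,[0.17,-0.02,0.13],0],[1.5,[0,0,0],0],[1.5,[0,0,0],0]]'
python3 look.py
```

```text
time_s: 11.6
ee_pos: [0.5989, 0.0123, 0.2991]
ee_rot: [-3.134, 0.22, -0.0]
force: [-4.9, -0.1, 4.8]
grip_width: 0.0185
t=11.60 tilt 1.055 r 0.2162 Ftan -1.8 Frad 6.6 [0.5989 0.0123 0.2991] [-4.9 -0.1  4.8] 0.0185
yellow n 178 centroid [261.7 222.8] bbox [254 211] [272 232]
```

```bash
python3 -m handwheel '[[1.5,[0.18,-0.02,0.12],0],[1.5,[0,0,0],0],[1.5,[0,0,0],0]]'
python3 look.py s7
```

```text
time_s: 11.95
ee_pos: [0.6007, 0.012, 0.3002]
ee_rot: [-3.134, 0.22, -0.0]
force: [-3.3, 0.1, 3.4]
grip_width: 0.0186
t=11.95 tilt 1.065 r 0.2162 Ftan -1.2 Frad 4.5 [0.6007 0.012  0.3002] [-3.3  0.1  3.4] 0.0186
yellow n 181 centroid [261.8 222.6] bbox [254 209] [272 232]
```

View pics/s7.png

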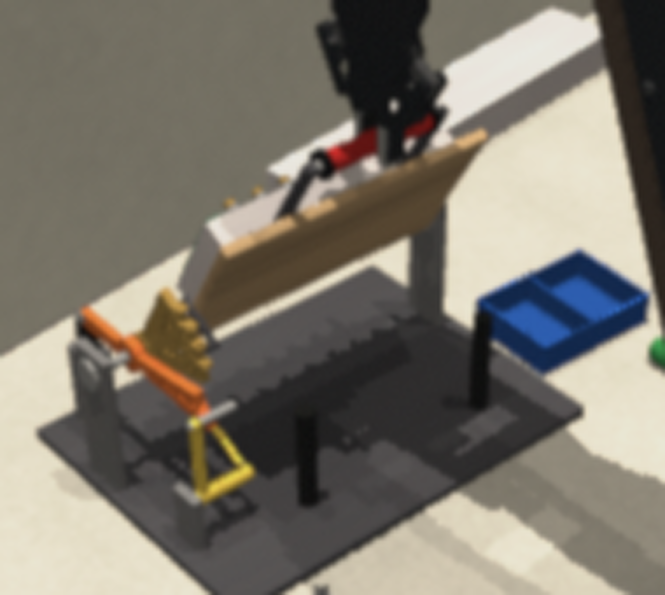

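```bash
python3 -m handwheel '[[1.5,[0.19,-0.03,0.11],0],[1.5,[0,0,0],0],[1.5,[0,0,0],0]]'
python3 look.py
```

```text
time_s: 12.3
ee_pos: [0.6027, 0.0117, 0.3012]
ee_rot: [-3.134, 0.22, -0.0]
force: [-3.4, 1.1, 4.0]
grip_width: 0.0184
t=12.30 tilt 1.076 r 0.2162 Ftan -1.2 Frad 5.2 [0.6027 0.0117 0.3012] [-3.4  1.1  4. ] 0.0184
yellow n 177 centroid [261.8 222.7] bbox [255 209] [272 232]
```

```bash
python3 -m handwheel '[[1.5,[0.18,-0.02,0.1],0],[1.5,[0,0,0],0],[1.5,[0,0,0],0]]'
python3 look.py
```

```text
time_s: 12.65
ee_pos: [0.6044, 0.0115, 0.3022]
ee_rot: [3.134, -0.22, 0.0]
force: [-4.2, -0.4, 2.7]
grip_width: 0.0189
t=12.65 tilt 1.085 r 0.2163 Ftan -2.4 Frad 4.3 [0.6044 0.0115 0.3022] [-4.2 -0.4  2.7] 0.0189
yellow n 176 centroid [262.  222.8] bbox [255 209] [272 232]
```

```bash
python3 -m handwheel '[[1.5,[0.19,-0.03,0.11],0],[1.5,[0,0,0],0],[1.5,[0,0,0],0]]'
python3 look.py
```

```text
time_s: 13.0
ee_pos: [0.6062, 0.0112, 0.3033]
ee_rot: [-3.134, 0.22, 0.0]
force: [-4.6, 0.8, 1.5]
grip_width: 0.0189
t=13.00 tilt 1.095 r 0.2163 Ftan -3.4 Frad 3.5 [0.6062 0.0112 0.3033] [-4.6  0.8  1.5] 0.0189
yellow n 159 centroid [263.  223.5] bbox [256 206] [272 232]
```

```bash
python3 -m handwheel '[[1.5,[0.19,-0.03,0.11],0],[1.5,[0,0,0],0],[1.5,[0,0,0],0]]'
python3 look.py s8
```

```text
time_s: 13.35
ee_pos: [0.608, 0.0109, 0.3042]
ee_rot: [-3.134, 0.22, 0.001]
force: [-4.7, 0.8, 0.3]
grip_width: 0.0187
t=13.35 tilt 1.104 r 0.2163 Ftan -4.2 Frad 2.4 [0.608  0.0109 0.3042] [-4.7  0.8  0.3] 0.0187
yellow n 149 centroid [263.5 223.1] bbox [256 206] [272 232]
```

View pics/s8.png

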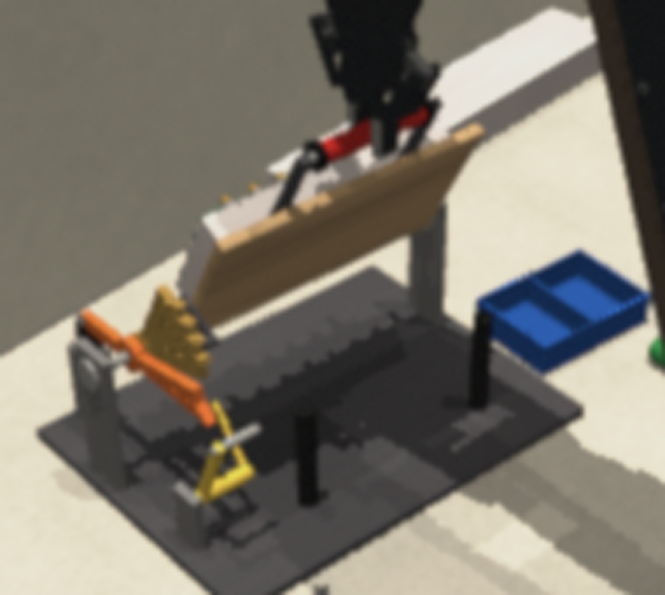

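```bash
python3 - <<'E'
from look import *
s=pickle.load(open('side0.pkl','rb'))
b=np.array([200,90])
# pin engaged at zoom (205,405) middle; find its 3D assuming stand y=.18, height 55+75cos.27
o,d=ray(s,*(np.array([205,405])/3.5+b)); z=.055+.075*np.cos(.27)
X=o+d*(z-o[2])/d[2]; loc=X-H; uy=np.array([-ux[1],ux[0],0]); print('pin local',loc@ux,loc@uy)
for l in(.27,.1,0,-.1,-.2,-.3,-.38):
    Y=X+ux*.075*(np.sin(l)-np.sin(.27))+[0,0,.075*(np.cos(l)-np.cos(.27))]; print(l,(proj(s,Y)-b)*3.5)
E
python3 look.py s9
```

```text
pin local -0.09306370102961992 0.17298281984857256
0.27 [205. 405.]
0.1 [214.12801037 410.27786858]
0 [219.70549872 414.45068602]
-0.1 [225.36392236 419.36967979]
-0.2 [231.04142149 424.98687735]
-0.3 [236.67493361 431.24500816]
-0.38 [241.10747418 436.66892276]
t=13.40 tilt 1.104 r 0.2164 Ftan -4.3 Frad 1.6 [0.608  0.0109 0.3042] [-4.4  1.4 -0.5] 0.019
yellow n 149 centroid [263.5 223.1] bbox [256 206] [272 232]
```

View pics/s9.png

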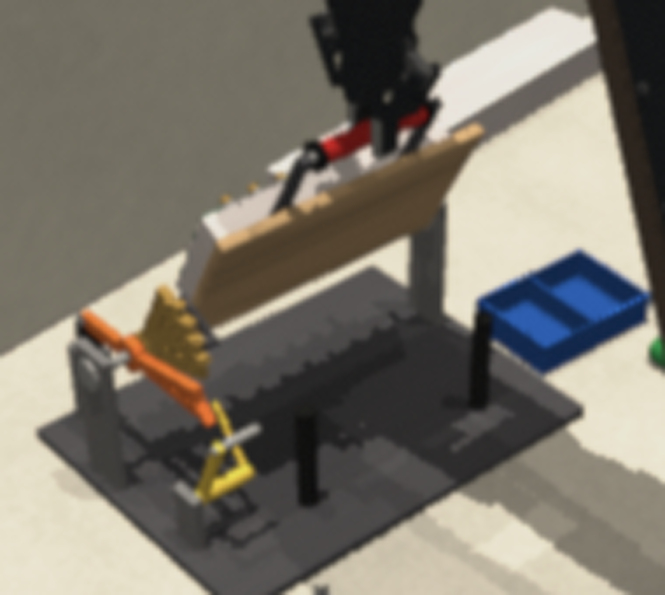

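The pin is at (243,435), which matches a lean of -0.38 (predicted (241,437)), so the pawl is thrown back. Now I'll lower slowly.

```bash
sed -i 's/21\.5/21.62/g' arc.py; python3 arc.py 1.104 0.554 22
```

```text
1.079 [-0.48, 0.07, -0.25]
1.054 [-0.46, 0.06, -0.26]
1.029 [-0.47, 0.07, -0.27]
1.004 [-0.45, 0.06, -0.29]
0.979 [-0.45, 0.06, -0.29]
0.954 [-0.44, 0.06, -0.31]
0.929 [-0.43, 0.06, -0.32]
0.904 [-0.43, 0.06, -0.33]
0.879 [-0.41, 0.06, -0.34]
0.854 [-0.41, 0.05, -0.35]
0.829 [-0.4, 0.06, -0.36]
0.804 [-0.39, 0.05, -0.37]
0.779 [-0.38, 0.06, -0.38]
0.754 [-0.37, 0.05, -0.39]
0.729 [-0.36, 0.05, -0.4]
0.704 [-0.36, 0.05, -0.4]
0.679 [-0.34, 0.05, -0.42]
0.654 [-0.33, 0.04, -0.42]
0.629 [-0.32, 0.05, -0.44]
0.604 [-0.31, 0.04, -0.44]
0.579 [-0.3, 0.04, -0.45]
0.554 [-0.28, 0.04, -0.45]
```

```bash
python3 -m handwheel '[[1.5,[-0.48,0.07,-0.25],0],[1.5,[-0.46,0.06,-0.26],0],[1.5,[-0.47,0.07,-0.27],0],[1.5,[-0.45,0.06,-0.29],0],[1.5,[-0.45,0.06,-0.29],0],[1.5,[0,0,0],0]]'
python3 look.py
```

```text
time_s: 14.05
ee_pos: [0.5844, 0.0142, 0.2901]
ee_rot: [-3.134, 0.22, 0.002]
force: [2.6, 2.0, -7.2]
grip_width: 0.0186
t=14.05 tilt 0.976 r 0.2162 Ftan -2.1 Frad -7.3 [0.5844 0.0142 0.2901] [ 2.6  2.  -7.2] 0.0186
yellow n 153 centroid [263.6 223. ] bbox [256 206] [272 232]
```

```bash
python3 -m handwheel '[[1.5,[-0.44,0.06,-0.31],0],[1.5,[-0.43,0.06,-0.32],0],[1.5,[-0.43,0.06,-0.33],0],[1.5,[-0.41,0.06,-0.34],0],[1.5,[-0.41,0.05,-0.35],0],[1.5,[0,0,0],0]]'
python3 look.py
```

```text
time_s: 14.7
ee_pos: [0.5635, 0.0172, 0.2734]
ee_rot: [-3.134, 0.22, 0.0]
force: [6.3, 2.9, -11.7]
grip_width: 0.0188
t=14.70 tilt 0.852 r 0.2159 Ftan -3.3 Frad -12.7 [0.5635 0.0172 0.2734] [  6.3   2.9 -11.7] 0.0188
yellow n 151 centroid [263.6 223.2] bbox [256 206] [272 232]
```

```bash
python3 -m handwheel '[[1.5,[-0.37,0.05,-0.40],0],[1.5,[-0.37,0.04,-0.40],0],[1.5,[-0.37,0.05,-0.39],0],[1.5,[-0.36,0.05,-0.40],0],[1.5,[-0.36,0.05,-0.4],0],[1.5,[0,0,0],0]]'
python3 look.py
```

```text
time_s: 15.35
ee_pos: [0.5446, 0.0198, 0.2538]
ee_rot: [-3.134, 0.219, 0.002]
force: [1.2, 4.9, -3.6]
grip_width: 0.0187
t=15.35 tilt 0.725 r 0.2155 Ftan -2.3 Frad -2.8 [0.5446 0.0198 0.2538] [ 1.2  4.9 -3.6] 0.0187
yellow n 152 centroid [263.6 223.1] bbox [256 206] [272 232]
```

```bash
python3 -m handwheel '[[1.5,[-0.35,0.04,-0.42],0],[1.5,[-0.34,0.04,-0.42],0],[1.5,[-0.33,0.04,-0.43],0],[1.5,[-0.31,0.03,-0.44],0],[1.5,[-0.3,0.03,-0.45],0],[1.5,[0,0,0],0]]'
python3 look.py s10; python3 arc.py .604 .004 24
```

```text
time_s: 16.0
ee_pos: [0.5285, 0.022, 0.2323]
ee_rot: [-3.133, 0.22, 0.001]
force: [1.4, 8.4, -3.3]
grip_width: 0.0186
t=16.00 tilt 0.599 r 0.2151 Ftan -2.6 Frad -2.1 [0.5285 0.022  0.2323] [ 1.4  8.4 -3.3] 0.0186
yellow n 157 centroid [263.4 222.8] bbox [256 206] [272 232]
0.579 [-0.3, 0.04, -0.45]
0.554 [-0.29, 0.04, -0.45]
0.529 [-0.27, 0.04, -0.47]
0.504 [-0.27, 0.04, -0.47]
0.479 [-0.25, 0.03, -0.47]
0.454 [-0.24, 0.03, -0.49]
0.429 [-0.23, 0.04, -0.49]
0.404 [-0.21, 0.03, -0.49]
0.379 [-0.21, 0.02, -0.5]
0.354 [-0.19, 0.03, -0.5]
0.329 [-0.18, 0.03, -0.51]
0.304 [-0.17, 0.02, -0.52]
0.279 [-0.15, 0.02, -0.51]
0.254 [-0.14, 0.02, -0.53]
0.229 [-0.13, 0.02, -0.52]
0.204 [-0.11, 0.01, -0.53]
0.179 [-0.11, 0.02, -0.53]
0.154 [-0.09, 0.01, -0.53]
0.129 [-0.07, 0.01, -0.54]
0.104 [-0.06, 0.01, -0.53]
0.079 [-0.05, 0.01, -0.54]
0.054 [-0.04, 0.0, -0.54]
0.029 [-0.02, 0.0, -0.54]
0.004 [-0.01, 0.01, -0.54]
```

View pics/s10.png

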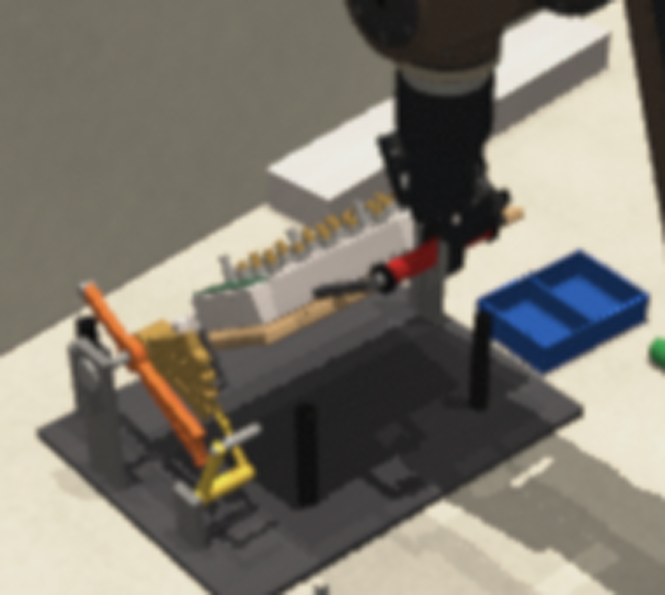

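```bash
python3 -m handwheel '[[1.5,[-0.29,0.06,-0.46],0],[1.5,[-0.28,0.06,-0.47],0],[1.5,[-0.27,0.06,-0.47],0],[1.5,[-0.26,0.06,-0.47],0],[1.5,[-0.25,0.05,-0.47],0],[1.5,[0,0,0],0]]'
python3 look.py
```

```text
time_s: 16.65
ee_pos: [0.5151, 0.024, 0.2088]
ee_rot: [3.134, -0.22, -0.002]
force: [-2.2, 1.7, -3.3]
grip_width: 0.0185
t=16.65 tilt 0.473 r 0.2147 Ftan -4.0 Frad 0.7 [0.5151 0.024  0.2088] [-2.2  1.7 -3.3] 0.0185
yellow n 163 centroid [263.2 222.1] bbox [255 206] [272 232]
```

```bash
python3 -m handwheel '[[1.5,[-0.24,0.03,-0.49],0],[1.5,[-0.23,0.04,-0.49],0],[1.5,[-0.21,0.03,-0.49],0],[1.5,[-0.2,0.03,-0.5],0],[1.5,[-0.19,0.03,-0.5],0],[1.5,[0,0,0],0]]'
python3 look.py
```

```text
time_s: 17.3
ee_pos: [0.5048, 0.0255, 0.184]
ee_rot: [3.134, -0.22, -0.001]
force: [-2.3, -2.7, -2.7]
grip_width: 0.0187
t=17.30 tilt 0.347 r 0.2144 Ftan -3.2 Frad 0.9 [0.5048 0.0255 0.184 ] [-2.3 -2.7 -2.7] 0.0187
yellow n 175 centroid [262.8 221.2] bbox [253 206] [272 232]
```

```bash
python3 -m handwheel '[[1.5,[-0.18,0.02,-0.51],0],[1.5,[-0.17,0.02,-0.52],0],[1.5,[-0.15,0.01,-0.51],0],[1.5,[-0.14,0.01,-0.53],0],[1.5,[-0.13,0.02,-0.52],0],[1.5,[0,0,0],0]]'
python3 look.py s11
```

```text
time_s: 17.95
ee_pos: [0.4976, 0.0265, 0.1582]
ee_rot: [-3.134, 0.22, -0.001]
force: [1.2, -2.5, -4.6]
grip_width: 0.0191
t=17.95 tilt 0.222 r 0.2141 Ftan -4.1 Frad -2.5 [0.4976 0.0265 0.1582] [ 1.2 -2.5 -4.6] 0.0191
yellow n 188 centroid [262.1 221.3] bbox [252 206] [272 232]
```

View pics/s11.png

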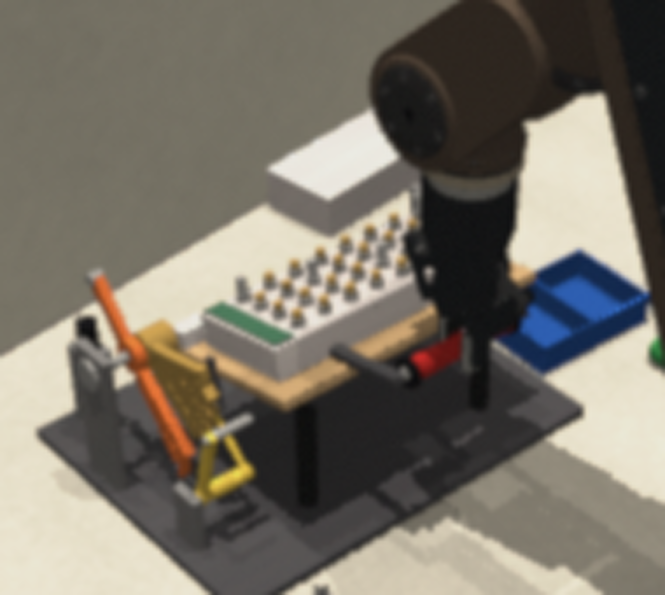

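The pin is at about (235,427), so the pawl is still back. I'll continue to flat.

```bash
python3 -m handwheel '[[1.5,[-0.11,0.01,-0.53],0],[1.5,[-0.10,0.01,-0.53],0],[1.5,[-0.08,0.0,-0.53],0],[1.5,[-0.06,0.0,-0.54],0],[1.5,[-0.05,0.0,-0.53],0],[1.5,[0,0,0],0]]'
python3 look.py s12
```

```text
time_s: 18.6
ee_pos: [0.4936, 0.027, 0.1315]
ee_rot: [-3.133, 0.22, -0.001]
force: [5.6, 2.1, -4.1]
grip_width: 0.0187
t=18.60 tilt 0.096 r 0.2138 Ftan -3.5 Frad -5.7 [0.4936 0.027  0.1315] [ 5.6  2.1 -4.1] 0.0187
yellow n 185 centroid [261.7 221.6] bbox [252 207] [271 232]
```

```bash
python3 -m handwheel '[[1.5,[-0.04,0.0,-0.4],0],[1.5,[-0.03,0.0,-0.4],0],[1.5,[-0.01,0.0,-0.4],0],[1.5,[0,0,0],0],[1.5,[0,0,0],0]]'
python3 look.py s13
```

```text
time_s: 19.15
ee_pos: [0.4929, 0.027, 0.1198]
ee_rot: [-3.133, 0.22, -0.001]
force: [5.9, 3.7, -5.0]
grip_width: 0.0184
t=19.15 tilt 0.041 r 0.2137 Ftan -4.8 Frad -5.6 [0.4929 0.027  0.1198] [ 5.9  3.7 -5. ] 0.0184
yellow n 210 centroid [260.9 221.3] bbox [252 206] [272 232]
```

View pics/s13.png

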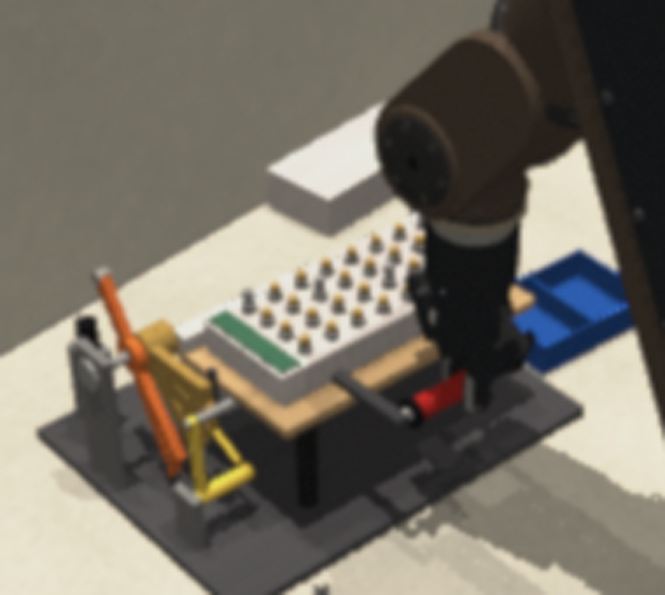

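```bash
python3 -m handwheel '[[1.5,[0.03,0.02,-0.25],0],[1.5,[0,0.01,-0.25],0],[1.5,[0,0,-0.2],0],[1.5,[0,0,0],0],[1.5,[0,0,0],0]]'
python3 look.py
```

```text
time_s: 19.7
ee_pos: [0.4929, 0.0271, 0.1132]
ee_rot: [-3.134, 0.22, -0.0]
force: [3.3, 2.8, -0.4]
grip_width: 0.0185
t=19.70 tilt 0.010 r 0.2136 Ftan -0.3 Frad -2.8 [0.4929 0.0271 0.1132] [ 3.3  2.8 -0.4] 0.0185
yellow n 216 centroid [260.1 221.4] bbox [249 206] [272 232]
```

```bash
python3 -m handwheel '[[1.5,[0,0,-0.1],0],[1.5,[0,0,-0.05],0],[1.5,[0,0,0],0],[1.5,[0,0,0],0]]'
python3 look.py s14
```

```text
time_s: 20.15
ee_pos: [0.4929, 0.027, 0.1129]
ee_rot: [-3.134, 0.22, -0.002]
force: [-1.5, 2.3, 19.7]
grip_width: 0.0186
t=20.15 tilt 0.009 r 0.2135 Ftan 19.7 Frad 2.0 [0.4929 0.027  0.1129] [-1.5  2.3 19.7] 0.0186
yellow n 212 centroid [260.2 221.6] bbox [250 206] [272 232]
```

View pics/s14.png

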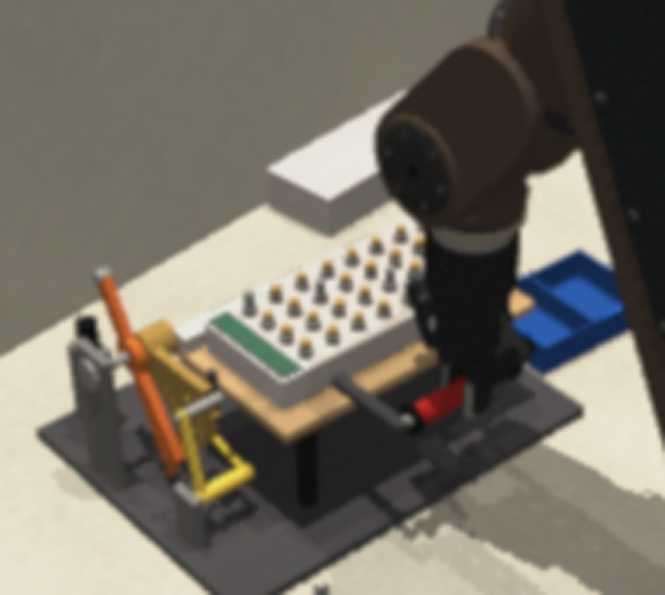

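Flat: there is hard contact with force z at 20 N, and the pin is at (203,400), so the pawl is set. Now I'll raise to about 0.255.

```bash
python3 -m handwheel '[[1.5,[0,0,0.15],0],[1.5,[0,0,0.3],0],[1.5,[0,0,0.3],0],[1.5,[0.01,0,0.3],0],[1.5,[0.02,0,0.3],0],[1.5,[0.02,0,0.3],0],[1.5,[0.02,0,0.3],0],[1.5,[0.03,0,0.3],0],[1.5,[0.03,0,0.3],0],[1.5,[0.04,-0.01,0.3],0]]'
python3 look.py
```

```text
time_s: 21.2
ee_pos: [0.4945, 0.0268, 0.1402]
ee_rot: [3.134, -0.22, -0.0]
force: [3.7, 1.1, -3.7]
grip_width: 0.0189
t=21.20 tilt 0.137 r 0.2139 Ftan -3.2 Frad -4.0 [0.4945 0.0268 0.1402] [ 3.7  1.1 -3.7] 0.0189
yellow n 202 centroid [260.9 221.7] bbox [252 206] [272 232]
```

```bash
python3 -m handwheel '[[1.5,[0.04,0,0.3],0],[1.5,[0.05,0,0.3],0],[1.5,[0.05,-0.01,0.3],0],[1.5,[0.05,0,0.3],0],[1.5,[0.06,-0.01,0.3],0],[1.5,[0.06,-0.01,0.3],0],[1.5,[0.06,-0.01,0.3],0],[1.5,[0,0,0],0],[1.5,[0,0,0],0]]'
python3 look.py s15
```

```text
time_s: 22.15
ee_pos: [0.4982, 0.0264, 0.1613]
ee_rot: [3.134, -0.22, 0.0]
force: [3.7, -2.9, -3.6]
grip_width: 0.0185
t=22.15 tilt 0.237 r 0.2142 Ftan -2.6 Frad -4.8 [0.4982 0.0264 0.1613] [ 3.7 -2.9 -3.6] 0.0185
yellow n 200 centroid [260.6 221.9] bbox [251 206] [272 232]
```

View pics/s15.png

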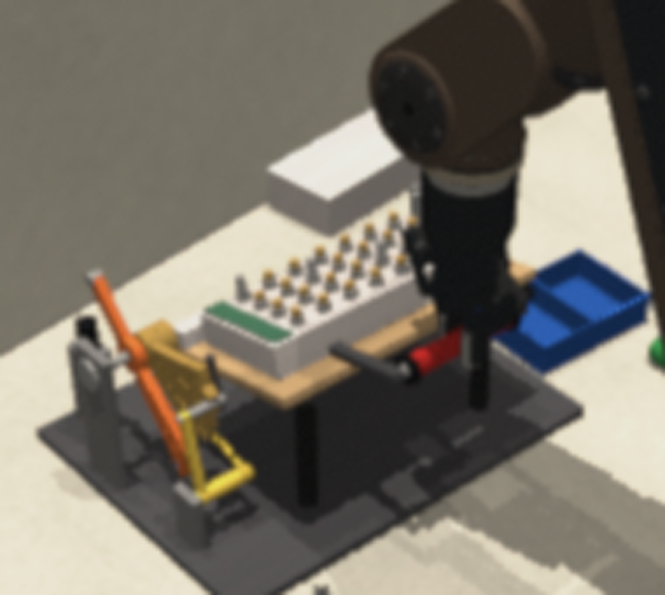

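```bash
python3 -m handwheel '[[1.5,[0.06,-0.02,0.2],0],[1.5,[0.06,-0.02,0.2],0],[1.5,[0.06,-0.02,0.2],0],[1.5,[0,0,0],0],[1.5,[0,0,0],0]]'
python3 look.py
```

```text
time_s: 22.7
ee_pos: [0.4997, 0.0261, 0.1672]
ee_rot: [-3.134, 0.22, 0.001]
force: [0.1, 2.1, -4.0]
grip_width: 0.0186
t=22.70 tilt 0.266 r 0.2142 Ftan -3.9 Frad -0.9 [0.4997 0.0261 0.1672] [ 0.1  2.1 -4. ] 0.0186
yellow n 198 centroid [260.8 221.8] bbox [252 206] [272 232]
```

```bash
python3 -m handwheel '[[1.5,[-0.05,0,-0.2],0],[1.5,[-0.05,0,-0.2],0],[1.5,[-0.04,0,-0.2],0],[1.5,[-0.04,0,-0.2],0],[1.5,[-0.04,0,-0.15],0],[1.5,[0,0,0],0],[1.5,[0,0,0],0]]'
python3 look.py s16
```

```text
time_s: 23.45
ee_pos: [0.4974, 0.0263, 0.1573]
ee_rot: [-3.133, 0.22, 0.002]
force: [-1.8, 6.8, -4.1]
grip_width: 0.0184
t=23.45 tilt 0.218 r 0.2141 Ftan -4.6 Frad 1.8 [0.4974 0.0263 0.1573] [-1.8  6.8 -4.1] 0.0184
yellow n 200 centroid [260.6 221.9] bbox [251 206] [272 232]
```

View pics/s16.png

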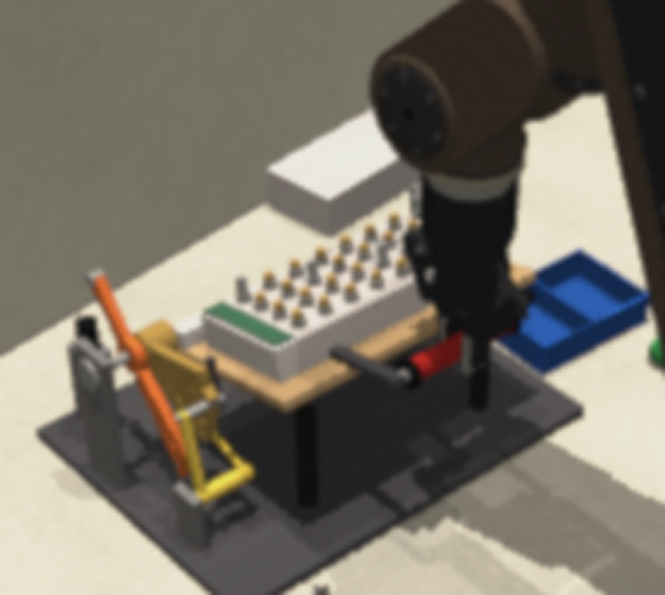

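```bash
python3 -m handwheel '[[1.5,[0,0.04,-0.1],0],[1.5,[-0.02,0.02,-0.1],0],[1.5,[0,0,0],0],[1.5,[0,0,0],0]]'
python3 look.py
```

```text
time_s: 23.9
ee_pos: [0.4972, 0.0265, 0.1557]
ee_rot: [3.134, -0.22, -0.001]
force: [-5.4, 3.0, 2.3]
grip_width: 0.0185
t=23.90 tilt 0.211 r 0.2140 Ftan 1.1 Frad 6.1 [0.4972 0.0265 0.1557] [-5.4  3.   2.3] 0.0185
yellow n 199 centroid [260.6 222. ] bbox [251 206] [272 232]
```

```bash
python3 -m handwheel '[[1.5,[0,0,-0.08],0],[1.5,[0,0,0],0],[1.5,[0,0,0],0]]'
python3 look.py s17
```

```text
time_s: 24.25
ee_pos: [0.4971, 0.0265, 0.1551]
ee_rot: [3.134, -0.22, -0.001]
force: [-6.5, 2.8, 5.2]
grip_width: 0.0185
t=24.25 tilt 0.208 r 0.2140 Ftan 3.6 Frad 7.7 [0.4971 0.0265 0.1551] [-6.5  2.8  5.2] 0.0185
yellow n 199 centroid [260.5 222. ] bbox [251 206] [272 232]
```

The upward load has turned into support (Ftan from -4.6 to +3.6) at about 0.20 rad, so the board rests on the pawl. Releasing now.

```bash
python3 -m handwheel '[[2.5,[0,0,0],0],[3.5,[0,0,0],0],[4.5,[0,0,0],0],[5.5,[0,0,0],0],[5.5,[0,0,0],0],[5.5,[0,0,0],0]]'
python3 look.py s18
```

```text
time_s: 24.9
ee_pos: [0.4977, 0.0265, 0.1549]
ee_rot: [3.134, -0.22, 0.0]
force: [-0.1, -0.1, -0.1]
grip_width: 0.0548
t=24.90 tilt 0.207 r 0.2133 Ftan -0.1 Frad 0.1 [0.4977 0.0265 0.1549] [-0.1 -0.1 -0.1] 0.0548
yellow n 197 centroid [260.6 222.1] bbox [251 206] [272 232]
```

```bash
python3 -m handwheel '[[5.5,[0,0,0.5],0],[5.5,[0,0,1],0],[5.5,[0,0,1.5],0],[5.5,[0,0,2],0],[5.5,[0,0,2],0],[5.5,[0,0,2],0],[5.5,[0,0,2],0],[5.5,[-1,0,2],0],[5.5,[-1,0,2],0],[5.5,[0,0,0],0]]'
python3 look.py s19
python3 - <<'E'
from h import *
c=capture('side');t=capture('top');cv2.imwrite('pics/top19.png',t['image'][:,:,::-1]);cv2.imwrite('pics/side19.png',c['image'][:,:,::-1])
cs,es,ss=red(c,(200,100,420,250)); print(cs,es,ss)
for e in es: print('bar end',e,'at z=.1727:',plane(c,*e,.1727))
E
```

```text
time_s: 25.95
ee_pos: [0.4775, 0.0265, 0.3081]
ee_rot: [3.134, -0.219, 0.008]
force: [0.4, 0.5, 0.9]
grip_width: 0.0552
t=25.95 tilt 0.711 r 0.3020 Ftan 0.9 Frad 0.3 [0.4775 0.0265 0.3081] [0.4 0.5 0.9] 0.0552
yellow n 195 centroid [260.6 222.1] bbox [251 206] [272 232]
[332.30994152 187.95321637] [array([319.11792, 195.21225], dtype=float32), array([345.69336, 180.44809], dtype=float32)] [318 179  29  19 171]
bar end [319.11792 195.21225] at z=.1727: [0.5023751  0.07522794 0.1727    ]
bar end [345.69336 180.44809] at z=.1727: [ 0.48969621 -0.02811052  0.1727    ]
```

View pics/s19.png

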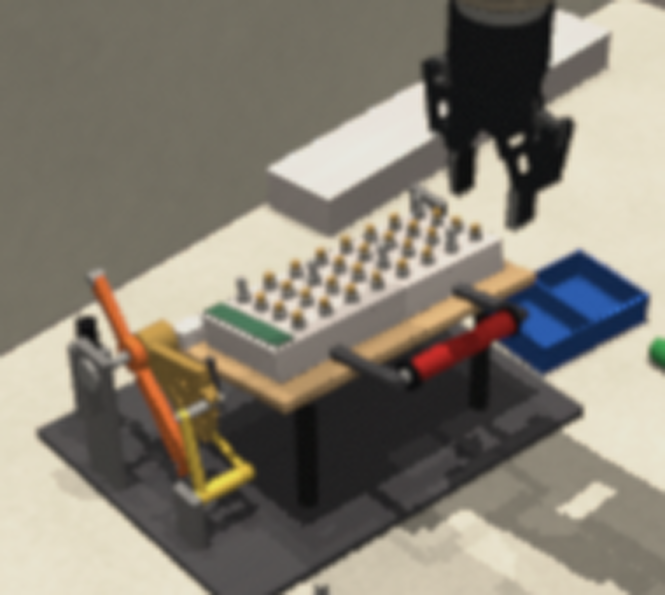

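View pics/top19.png

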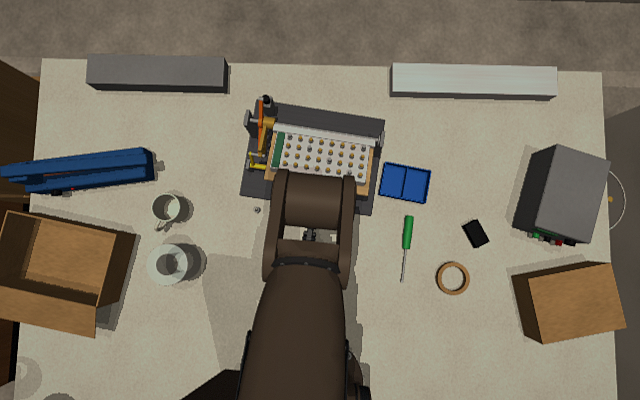

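The board stays propped with the pawl pin at about (200,407), which is engaged. The bar's middle fits 0.20 rad, the gripper is clear and the bystanders haven't moved. Handing in.

```bash
python3 -m handwheel '[[5.5,[0,0,0],0],[5.5,[0,0,0],0],[5.5,[0,0,0],0]]'
python3 look.py
python3 -c "
from bench import ticket; print(ticket.close_job())"
```

```text
time_s: 26.4
ee_pos: [0.4777, 0.0265, 0.3044]
ee_rot: [3.134, -0.22, -0.002]
force: [-0.2, 1.1, 0.8]
grip_width: 0.0553
t=26.40 tilt 0.702 r 0.2994 Ftan 0.3 Frad 0.8 [0.4777 0.0265 0.3044] [-0.2  1.1  0.8] 0.0553
yellow n 200 centroid [260.6 221.9] bbox [251 206] [272 232]
the job is handed in; nothing more can be done
None
```

The job is done and handed in at 26.4 s; the hand-in gives no verdict.

- **Raise:** I gripped the red bar at about 0.55 rad and raised the board in small steps to about 1.10 rad. There the picture showed the pawl thrown back, with a lean of about -0.38. The extra force at the bar was about 2–3 N, or roughly 1 mm of stop travel by estimate, against the 5 mm limit.
- **Lower:** I eased the board flat at about 0.25 rad/s or slower. The pawl set again, and the board met its rest with about 20 N on the tool.
- **Lowest notch:** I raised it to about 0.255 rad, lowered it onto the pawl at about 0.20 rad and let go.

**Last checks:** After release the bar's position fitted 0.20 rad. The pawl looked engaged and its picture was unchanged at the last look. The gripper was clear, about 13 cm above the bar. By eye in the top view, the bystanders were where they started.

**Off or uncertain:** Sideways force at the bar reached about 13 N on the way down because my arc was slightly off, and I corrected it. My tilt estimate from the arm read about 0.01 rad high when the board was flat.

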